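Set out the drill kit around the charger and the parts bin

TASK

Set out the drill kit for the next shift: lay the flat bit case on the bench straight behind the parts bin (on the side away from the robot), end-on to it and in line with it with about a finger's width between them, and stand the hole saw, shank up, on the middle of the case. Set the battery pack squarely on the middle of the charger's deck, its long side along the deck's long side, and stand the oil bottle on the bench in the gap between the charger and the bin, about midway. Leave the cordless drill, the wrench and the roll of tape where they are.

Things in the scene. Friction and masses are not known exactly. Their poses are not given: they have to be found in the camera images.
- bit_case: Closed flat box for drill bits, dark grey with a black seam and two small steel clasps on one long side, loose, lying flat: 90 long (its x) x 55 wide (its y) x 22 high. Origin: centre of the underside; z up. Starts on the bench to one side, turned up to 0.6 rad.
- hole_saw: Steel hole saw standing teeth down: round cup, solid inside, 52 in diameter and 40 high, on top a dark collar (26 diameter, 6 high) and a thin shank (11 diameter, 16 high), 62 high in all, loose. Origin: centre of the underside; z up, towards the shank. It has no particular yaw.
- battery: Black battery pack, loose: block 80 long (its x) x 58 wide (its y) x 40 high, with a narrower raised part 66 x 36 on top that carries three brass strips, 54 high in all. Origin: centre of the flat underside; z up.
- bottle: Small white oil bottle, upright, loose: round body 40 in diameter with straight walls up to 70, a shoulder to 80, and a thin black nozzle up to 105. Origin: centre of the underside; z up.
- charger: Battery charger, grey, fixed to the bench: a block 120 deep (its x) x 100 wide (its y) with a flat deck 45 above the bench, marked with a black field 88 x 66 with brass contacts; at its far (+x) end follows a black hump 35 deep (x from 60 to 95), 62 high. Origin: on the bench under the centre of the deck; x points away from the robot, y to the left, turned at most 0.1 rad. It stands left or right of the bin, about 210 to 270 from centre to centre.
- bin: Open aluminium parts bin with brass pins inside, fixed to the bench: 120 deep (its x) x 100 wide (its y) x 50 high, walls 4. Origin: on the bench under its centre; x points away from the robot, so its back face lies at x = +60; y to the left, turned at most 0.1 rad.
- drill: Grey cordless drill lying on its side beyond the work, about 165 x 180, 60 high: bystander. Origin: on the bench beside its end nearest the robot, in the middle of its width.
- wrench: Steel wrench, 200 long, lying beyond the work: bystander. It points away from the robot; origin: under its round end, which is nearest the robot.
- tape: Pale roll of tape lying flat beyond the work, 90 in diameter with a 72 hole, 30 high: bystander. Origin: centre of its underside.
Things that resemble listed ones, but are neither listed nor needed, are in the scene too. Several things look just like the bit_case: the one meant starts farthest to the robot's left. Leave any green look-alike of the charger alone.

How it is judged:
At the end, for the whole second after the job is handed in: At rest: case flat, 108-143 mm beyond bin centre (bin x), 15 mm sideways, 0.2 rad; saw upright on it within 14 mm of its middle; battery on deck within 12 mm, 0.2 rad; bottle upright on bench, 82-165 mm from charger and bin centres, within 48 mm along x of each (x of bit_case in the frame of bin between 0.108 and 0.143 m and y of bit_case in the frame of bin between -0.015 and 0.015 m and angle between the x axis of bit_case and the x axis of bin, either way round below 0.2 rad and angle between each of bit_case, hole_saw, battery, bottle's own z axis and vertical below 0.1 rad and height (world z) of each of bit_case, bottle below 0.006 m and x of hole_saw in the frame of bit_case between -0.014 and 0.014 m and y of hole_saw in the frame of bit_case between -0.014 and 0.014 m and z of hole_saw in the frame of bit_case between 0.018 and 0.026 m and x of battery in the frame of charger between -0.012 and 0.012 m and y of battery in the frame of charger between -0.012 and 0.012 m and z of battery in the frame of charger between 0.041 and 0.049 m and angle between the x axis of battery and the x axis of charger, either way round below 0.2 rad and horizontal distance between bottle and charger between 0.082 and 0.165 m and x of bottle in the frame of charger between -0.048 and 0.048 m and horizontal distance between bottle and bin between 0.082 and 0.165 m and x of bottle in the frame of bin between -0.048 and 0.048 m and linear speed of each of bit_case, hole_saw, battery, bottle below 0.02 m/s and angular speed of each of bit_case, hole_saw, battery, bottle below 0.2 rad/s); the robot touches nothing.
It fails at once if the cordless drill is moved by more than 20 mm (distance of drill from where it was at the start of the episode above 0.02 m).
It fails at once if the wrench is moved by more than 20 mm (distance of wrench from where it was at the start of the episode above 0.02 m).
It fails at once if the roll of tape is moved by more than 20 mm (distance of tape from where it was at the start of the episode above 0.02 m).
It also fails if it takes over 112 s, if anything falls off the work surface, if the arm or the gripper's body presses on something with over 40 N, if the wrist force passes 120 N, or if a joint passes its speed limit or range.

ROBOT

A 6-joint arm with a two-finger parallel gripper is mounted at the origin on the work surface. World frame = base frame: x ahead of the robot, y to its left, z up, the work surface at z = 0. Lengths are in m, angles in rad, forces in N, time in s.
With the tool pointing down it reaches from about 0.35 to 0.975 m from the base axis. Payload 4.9 kg.
Tool frame: the origin (TCP) lies at the very end of the fingers, on their centre line; the grasp point (between the pads) lies 19 mm behind it; z points along the fingers, y is the direction in which the jaws open and shut (so a half turn about z gives the same grasp; the last joint's range is limited). The gripper opens to 85 mm and grips with 20 to 120 N. Pads are 22 mm wide; open, the fingers measure 114 mm over their backs; the gripper's body (76 mm by 85 mm) begins 54 mm behind the grasp point. The pads swing forward as they close: fully open they stand 13 mm farther back than shut.
Start: joints at [-1.439, 0.053, 1.613, -0, 1.476, -0.119], TCP at [0.155, -0.605, 0.231] pointing down, gripper open.
Joint ranges: [-3.01, 3.01], [-1.01, 2.22], [0.06, 2.58], [-1.02, 4.17], [0.09, 2.62], [-3.14, 3.14]. Speed limits (rad/s): [2.57, 2.57, 3.14, 3.14, 3.14, 3.14].

INTERFACE

Orientations are given as a unit quaternion [w, x, y, z].
In Python, from station import ctrl gives the robot as it stands.
- The arm moves only by the tool step_arm, never from a script. Its argument "moves" is text: rows parted by semicolons, each of 7 numbers parted by spaces: the opening in per cent of the stroke, from 0 (shut) to 100 (fully open), then the shift along the tool's x, y, z in m, then the turn, a rotation vector about the tool's x, y, z in degrees. In form: fingers dx dy dz ax ay az; .... A call has 1 to 20 rows; each row is the pose to reach, as a shift and turn from the pose commanded when the call began, along the tool's axes at that moment; what a row does not reach only later rows make up. A row lasts 1/12 s, in which the tool goes at most 41.7 mm and 7.16 degrees, less where a joint would pass 70% of its speed; a pose out of reach is approached as far as the arm can. A call with a gripper value outside its range is refused whole. The fingers move at their own pace and stop on an object; the grip force is fixed at half the most. Time passes only in rows, so rows that repeat a pose let the fingers close. It gives the time, the measured TCP pose, the force and the opening at its end, in the units of the state.
- ctrl.state(): the state, without advancing time (a new reading comes with each control period).
- ctrl.grab_frame(name): name is "scene" or "top"; returns the picture (480x640x3 uint8, red, green, blue); there is no depth.
- ctrl.camera_params(name): a dict with "vertical_fov" (degrees; the focal length in pixels is half the picture's height over the tangent of half this angle, whatever the lens; pixels are square), "cx", "cy" (the principal point, pixels), "distortion" ([k1, k2, p1, p2, k3] as OpenCV has them; the pictures are not rectified), "world_from_camera" (4x4, takes a point from camera to world coordinates). Camera axes: x right, y down, z forward; pixel columns grow to the right and rows downward; lengths in m; the calibration is good to about 2 mm. A picture is of the moment at which its call begins. camera_params takes no time and is no camera call.
- ctrl.finish_job(): hands the job in, once; it reports no verdict.
Trained networks look in the newest picture that a camera, given by its name, has taken for a name from the list of things; names that differ only in an ending like _2 or _b are one class to them, and where a whole thing is asked for, a point or a joint stands for the part that bears it (a point fixed in the world has none). Each returns a list of dicts, best first, with "confidence" (0 to 1); they miss things now and then, are a little off and sometimes report something else, mostly with a low value. They report only what shows in the picture. A call takes as long as a camera call. They do not tell look-alikes from the thing itself.
- ctrl.spot_in(camera, label): "at" ([column, row] as shares, 0 to 1, of the picture: columns of its width, rows of its height, amid what is visible of it).
- ctrl.silhouettes(camera, label): "region" (480x640 bool, what is visible of it) and "at" ([column, row] as shares, 0 to 1, of the picture: columns of its width, rows of its height, amid what is visible of it).
- ctrl.tip_of(camera, label): "at" ([column, row] as shares, 0 to 1, of the picture: columns of its width, rows of its height: a listed point, or the origin of a listed thing).
The state is a dict: "t": time; "joint_positions": joint angles; "dq": joint speeds; "effort": joint torques, N m; "tcp_pos": TCP position; "ee_rot": TCP orientation; "ft_force": force on the tool from outside, world axes, zero at the start; "moment": the same for the moment, N m; "width": finger opening in m.
Only numpy, scipy, OpenCV 4.12 (cv2) and the standard library are available. Lean on these libraries where they do the work, as an engineer would, in place of code of your own. Each camera call takes 0.05 s, during which the arm holds its last target.

## Working session

There is one attempt and no reset: what is moved stays moved. The work goes in short steps, Python scripts to look and compute and a tool call to move; the robot and the scene stay as the last step left them, time stands still between calls to the robot, and variables do not carry over. Pictures are saved under pics/ and viewed, and the job is handed in when it is done.

Besides the shell and the picture viewer there is one more tool, called after "Request:" in YAML: its name, and indented under it one key for each argument. step_arm: Moves the arm, as the interface text tells. Its arguments: {"type":"object","properties":{"moves":{"type":"string"}},"required":["moves"]}

```bash
ls; mkdir -p pics
python3 - <<'E'
from station import ctrl
import cv2,numpy as np
for n in("scene","top"):
    im=ctrl.grab_frame(n); cv2.imwrite(f"pics/{n}0.png",im[:,:,::-1]); 
    p=ctrl.camera_params(n); print(n,{k:np.round(v,4).tolist() for k,v in p.items()})
s=ctrl.state();print({k:np.round(v,4).tolist() for k,v in s.items()})
E
```

```text
pics
scene {'vertical_fov': 42.5738, 'cx': 314.262, 'cy': 239.9102, 'distortion': [-0.0414, 0.0, 0.0, 0.0, 0.0], 'world_from_camera': [[0.5845, 0.5467, -0.5996, 1.419], [0.8113, -0.4051, 0.4216, -0.7128], [-0.0124, -0.7329, -0.6803, 1.0971], [0.0, 0.0, 0.0, 1.0]]}
top {'vertical_fov': 45.5663, 'cx': 331.0056, 'cy': 234.1226, 'distortion': [-0.1719, 0.0, 0.0, 0.0, 0.0], 'world_from_camera': [[0.0058, -0.9832, 0.1826, 0.2193], [-1.0, -0.0053, 0.0029, -0.0455], [-0.0019, -0.1826, -0.9832, 1.5365], [0.0, 0.0, 0.0, 1.0]]}
{'t': 0.1, 'joint_positions': [-1.439, 0.0533, 1.6142, 0.0, 1.476, -0.119], 'dq': [0.0022, -0.0006, -0.0036, 0.0001, 0.0003, -0.0005], 'effort': [0.0003, -39.4906, -37.1365, -0.0001, 0.0039, 0.0], 'tcp_pos': [0.155, -0.6049, 0.2302], 'ee_rot': [-0.0009, 0.9921, 0.1251, -0.0], 'ft_force': [0.1064, -0.2112, -0.8222], 'moment': [0.0301, -0.0008, -0.0289], 'width': 0.0856}
```

View pics/scene0.png

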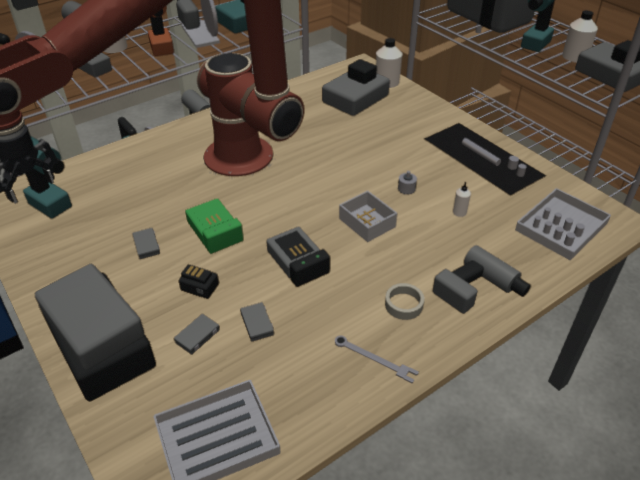

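View pics/top0.png

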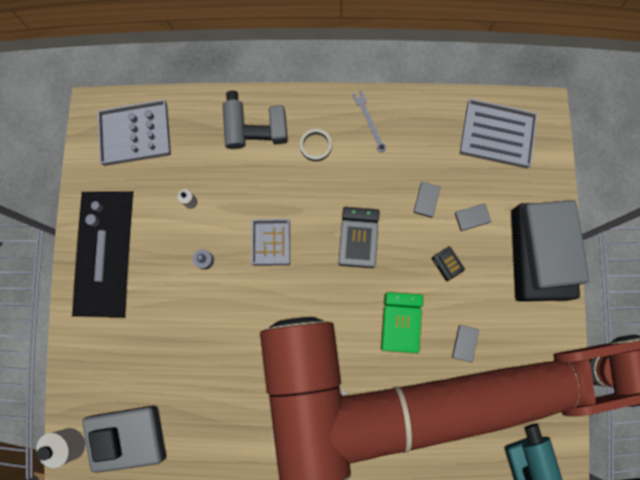

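```bash
cat > h.py <<'E'
from station import ctrl
import cv2,numpy as np
from scipy.optimize import minimize
from scipy.spatial.transform import Rotation as R
P={n:ctrl.camera_params(n) for n in("scene","top")}
def cam(n):
    p=P[n];f=240/np.tan(np.radians(p["vertical_fov"]/2))
    K=np.array([[f,0,p["cx"]],[0,f,p["cy"]],[0,0,1.]]);return K,np.array(p["distortion"]),np.array(p["world_from_camera"])
def proj(n,X):
    K,d,T=cam(n);Ti=np.linalg.inv(T)
    return cv2.projectPoints(np.asarray(X,float).reshape(-1,1,3),cv2.Rodrigues(Ti[:3,:3])[0],Ti[:3,3],K,d)[0].reshape(-1,2)
def unproj(n,px,z):
    K,d,T=cam(n);u=cv2.undistortPoints(np.array(px,float).reshape(-1,1,2),K,d).reshape(-1,2)
    r=np.c_[u,np.ones(len(u))]@T[:3,:3].T;c=T[:3,3]
    return c+r*((z-c[2])/r[:,2])[:,None]
def box(l,w,z0,z1,cx=0):
    return np.array([[cx+a*l/2,b*w/2,z] for a in(-1,1) for b in(-1,1) for z in(z0,z1)])
def cyl(d,z0,z1):
    t=np.linspace(0,2*np.pi,24,endpoint=False);return np.array([[d/2*np.cos(a),d/2*np.sin(a),z] for a in t for z in(z0,z1)])
M={"bit_case":[box(.09,.055,0,.022)],"hole_saw":[cyl(.052,0,.04),cyl(.026,.04,.046),cyl(.011,.046,.062)],
"battery":[box(.08,.058,0,.04),box(.066,.036,.04,.054)],"bottle":[np.r_[cyl(.04,0,.07),cyl(.02,.08,.08)],cyl(.01,.08,.105)],
"charger":[box(.12,.1,0,.045),box(.035,.1,0,.062,.0775)],"bin":[box(.12,.1,0,.05)]}
S=4
def render(n,name,x,y,yaw,z=0):
    m=np.zeros((480*S,640*S),np.uint8)
    c,s=np.cos(yaw),np.sin(yaw)
    for q in M[name]:
        X=q@np.array([[c,s,0],[-s,c,0],[0,0,1]])+[x,y,z]
        cv2.fillConvexPoly(m,cv2.convexHull((proj(n,X)*S+S/2).astype(np.int32)),1)
    return cv2.resize(m.astype(np.float32),(640,480),interpolation=cv2.INTER_AREA)
def fit(name,masks,x0,z=0,sym=False):
    def cost(v):
        t=0
        for n,m in masks.items():
            r=render(n,name,v[0]/1000,v[1]/1000,0 if sym else v[2]/50,z);t+=np.abs(r-m).sum()/m.sum()
        return t
    b=None
    for yy in ([0] if sym else x0[2:]):
        v0=np.array([x0[0]*1000,x0[1]*1000]+([] if sym else [yy*50]))
        sim=np.vstack([v0]+[v0+np.eye(len(v0))[i]*8 for i in range(len(v0))])
        o=minimize(cost,v0,method="Nelder-Mead",options=dict(initial_simplex=sim,xatol=.05,fatol=1e-4))
        if b is None or o.fun<b.fun:b=o
    return [b.x[0]/1000,b.x[1]/1000]+([] if sym else [b.x[2]/50]),b.fun
E
python3 - <<'E'
from h import *
import pickle
D={}
for n in("scene","top"):
    ctrl.grab_frame(n)
    for l in M:
        D[n,l]=ctrl.silhouettes(n,l)
        for r in D[n,l]:
            px=np.array(r["at"])*[640,480];print(n,l,round(r["confidence"],2),px.round(),r["region"].sum(),unproj(n,[px],.02)[0].round(3))
pickle.dump(D,open("D.pkl","wb"));print(ctrl.state()["t"])
E
```

```text
scene bit_case 0.95 [145. 242.] 637 [ 0.217 -0.402  0.02 ]
scene bit_case 0.87 [197. 330.] 988 [ 0.553 -0.428  0.02 ]
scene bit_case 0.85 [256. 320.] 839 [ 0.607 -0.306  0.02 ]
scene hole_saw 0.6 [408. 185.] 367 [0.442 0.303 0.02 ]
scene battery 0.7 [203. 280.] 1024 [ 0.425 -0.345  0.02 ]
scene bottle 0.9 [461. 198.] 427 [0.574 0.379 0.02 ]
scene charger 0.89 [300. 253.] 2380 [ 0.49  -0.102  0.02 ]
scene charger 0.67 [212. 226.] 2035 [ 0.265 -0.233  0.02 ]
scene bin 0.59 [368. 214.] 1870 [0.473 0.129 0.02 ]
top bit_case 0.9 [474. 220.] 662 [ 0.544 -0.434  0.02 ]
top bit_case 0.62 [426. 200.] 650 [ 0.596 -0.3    0.02 ]
top bit_case 0.56 [464. 344.] 733 [ 0.207 -0.395  0.02 ]
top bit_case 0.15 [319. 155.] 436 [ 0.725 -0.008  0.02 ]
top hole_saw 0.63 [204. 260.] 336 [0.428 0.303 0.02 ]
top battery 0.88 [446. 262.] 672 [ 0.428 -0.352  0.02 ]
top battery 0.3 [371. 122.] 463 [ 0.824 -0.152  0.02 ]
top bottle 0.52 [188. 199.] 276 [0.598 0.356 0.02 ]
top charger 0.97 [357. 236.] 2251 [ 0.495 -0.112  0.02 ]
top charger 0.78 [399. 326.] 2372 [ 0.255 -0.223  0.02 ]
top bin 0.92 [273. 240.] 1808 [0.485 0.115 0.02 ]
0.8
```

```bash
cat > fitall.py <<'E'
from h import *
import pickle
D=pickle.load(open("D.pkl","rb"))
G={"bit_case":(.60,-.30,0,-.5,.5,1.2),"hole_saw":(.43,.30),"battery":(.425,-.35,0,.5,1,1.5,2,2.5),"bottle":(.58,.37),"charger":(.485,-.107,0),"bin":(.475,.12,0)}
out={}
for l,g in G.items():
    ms={}
    for n in("scene","top"):
        best=min(D[n,l],key=lambda r:np.hypot(*(unproj(n,[np.array(r["at"])*[640,480]],.02)[0][:2]-g[:2])))
        ms[n]=best["region"].astype(np.float32)
    sym=len(g)==2
    out[l]=fit(l,ms,g,sym=sym); print(l,np.round(out[l][0],4),round(out[l][1],3))
    for n in ms: print("   ",n,np.round(fit(l,{n:ms[n]},list(out[l][0][:2])+list(out[l][0][2:]),sym=sym)[0],4))
for n in ("scene","top"):
    im=cv2.imread(f"pics/{n}0.png")
    for l,(v,_) in out.items():
        m=(render(n,l,v[0],v[1],v[2] if len(v)>2 else 0)>.5).astype(np.uint8)
        cv2.drawContours(im,cv2.findContours(m,0,1)[0],-1,(0,0,255),1)
    c=im[100:380,130:530] if n=="top" else im[140:370,140:500]
    cv2.imwrite(f"pics/fit_{n}.png",cv2.resize(c,None,fx=2,fy=2,interpolation=cv2.INTER_CUBIC))
E
python3 fitall.py
```

```text
bit_case [ 0.6016 -0.3031 -0.2792] 0.218
    scene [ 0.6024 -0.303  -0.2928]
    top [ 0.6009 -0.3031 -0.2633]
hole_saw [0.4324 0.3062] 0.202
    scene [0.4337 0.3066]
    top [0.4309 0.3041]
battery [ 0.4214 -0.3553  0.5281] 0.187
    scene [ 0.4205 -0.3551  0.5159]
    top [ 0.4214 -0.3553  0.5293]
bottle [0.5953 0.3534] 0.22
    scene [0.595  0.3547]
    top [0.5946 0.3521]
charger [ 0.4722 -0.1119 -0.0697] 0.153
    scene [ 0.4764 -0.1104 -0.1286]
    top [ 0.4712 -0.1124 -0.0521]
bin [0.4792 0.1205 0.0254] 0.129
    scene [0.4801 0.1237 0.0209]
    top [0.4769 0.1193 0.028 ]
```

View pics/fit_top.png

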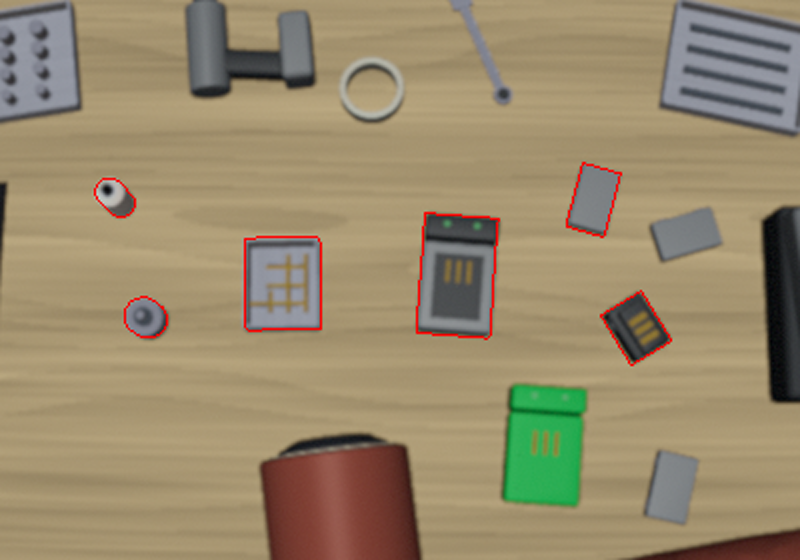

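View pics/fit_scene.png

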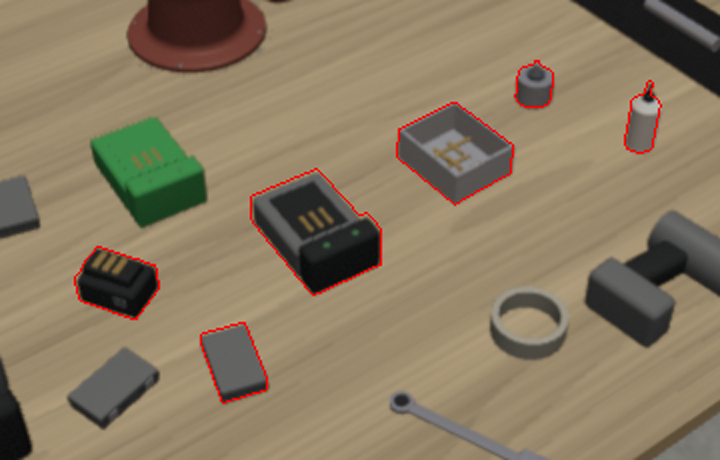

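```bash
cat > pl.py <<'E'
from h import *
def plan(*wps):
    s=ctrl.state();p=np.array(s["tcp_pos"]);q=s["ee_rot"];Rm=R.from_quat([q[1],q[2],q[3],q[0]])
    psi0=np.arctan2(Rm.as_matrix()[1,0],Rm.as_matrix()[0,0])
    print("t",round(s["t"],2),"p",p.round(4),"psi",round(psi0,3),"w",round(s["width"],4),"F",np.round(s["ft_force"],1),"q",np.round(s["joint_positions"],2))
    lp,lps=p,psi0
    for x,y,z,ps in wps:
        T=np.array([x,y,z]);Rt=R.from_matrix(np.array([[np.cos(ps),np.sin(ps),0],[np.sin(ps),-np.cos(ps),0],[0,0,-1]]))
        d=Rm.inv().apply(T-p);rv=np.degrees((Rm.inv()*Rt).as_rotvec())
        n=max(np.linalg.norm(T-lp)/.0417,np.degrees(abs(ps-lps))/7.16)
        print(" ".join(f"{v:.4f}" for v in d)," ".join(f"{v:.2f}" for v in rv)," rows>=",round(n,1));lp,lps=T,ps
E
python3 -c "
from pl import *
plan((.6016,-.3031,.15,-.279),(.6016,-.3031,.02,-.279),(.6016,-.3031,-.002,-.279))"
```

```text
t 0.8 p [ 0.1551 -0.6055  0.2313] psi 0.251 w 0.0853 F [-0.3 -0.1  0.3] q [-1.44  0.05  1.61 -0.    1.48 -0.12]
0.5076 -0.1821 0.0813 0.00 0.00 30.35  rows>= 13.1
0.5076 -0.1821 0.2113 0.00 0.00 30.35  rows>= 3.1
0.5076 -0.1821 0.2333 0.00 0.00 30.35  rows>= 0.5
```

Request:
step_arm:
  moves: "100 0.508 -0.182 0.03 0 0 30.4;100 0.508 -0.182 0.03 0 0 30.4;100 0.508 -0.182 0.03 0 0 30.4;100 0.508 -0.182 0.03 0 0 30.4;100 0.508 -0.182 0.03 0 0 30.4;100 0.508 -0.182 0.03 0 0 30.4;100 0.508 -0.182 0.03 0 0 30.4;100 0.508 -0.182 0.03 0 0 30.4;100 0.508 -0.182 0.03 0 0 30.4;100 0.508 -0.182 0.08 0 0 30.4;100 0.508 -0.182 0.08 0 0 30.4;100 0.508 -0.182 0.08 0 0 30.4;100 0.508 -0.182 0.08 0 0 30.4;100 0.508 -0.182 0.08 0 0 30.4;100 0.508 -0.182 0.08 0 0 30.4;100 0.508 -0.182 0.08 0 0 30.4;100 0.508 -0.182 0.08 0 0 30.4;100 0.508 -0.182 0.08 0 0 30.4"

```text
t: 2.3
tcp_pos: [0.6014, -0.3046, 0.1525]
ee_rot: [0.001, 0.99, -0.14, 0.001]
ft_force: [-0.4, -1.0, 0.5]
width: 0.0854
```

```bash
python3 -c "
from pl import *
plan((.6016,-.3031,.03,-.279),(.6016,-.3031,-.002,-.279))
cv2.imwrite('pics/s1.png',cv2.resize(ctrl.grab_frame('scene')[220:400,140:380,::-1],None,fx=3,fy=3))"
```

```text
t 2.3 p [ 0.6014 -0.3046  0.1525] psi -0.282 w 0.0854 F [-0.4 -1.   0.5] q [-0.58  0.22  1.56 -0.    1.36  1.27]
-0.0004 -0.0016 0.1225 0.05 -0.08 -0.15  rows>= 2.9
-0.0005 -0.0016 0.1545 0.05 -0.08 -0.15  rows>= 0.8
```

Request:
step_arm:
  moves: "100 -0.0005 -0.0015 0.04 0 0 0;100 -0.0005 -0.0015 0.08 0 0 0;100 -0.0005 -0.0015 0.115 0 0 0;100 -0.0005 -0.0015 0.135 0 0 0;100 -0.0005 -0.0015 0.145 0 0 0;100 -0.0005 -0.0015 0.151 0 0 0;100 -0.0005 -0.0015 0.154 0 0 0;100 -0.0005 -0.0015 0.154 0 0 0;100 -0.0005 -0.0015 0.154 0 0 0"

```text
t: 3.1
tcp_pos: [0.6033, -0.3025, -0.0004]
ee_rot: [0.001, 0.99, -0.14, 0.002]
ft_force: [1.0, -1.1, 0.8]
width: 0.0852
```

```bash
python3 -c "
from pl import *
plan((.6016,-.3031,-.002,-.279))
cv2.imwrite('pics/s2.png',cv2.resize(ctrl.grab_frame('scene')[220:400,140:380,::-1],None,fx=3,fy=3))"
```

```text
t 3.1 p [ 6.033e-01 -3.025e-01 -4.000e-04] psi -0.28 w 0.0852 F [ 1.  -1.1  0.8] q [-0.58  0.39  1.63 -0.    1.11  1.28]
-0.0014 0.0010 0.0016 0.06 -0.20 -0.06  rows>= 0.1
```

View pics/s2.png

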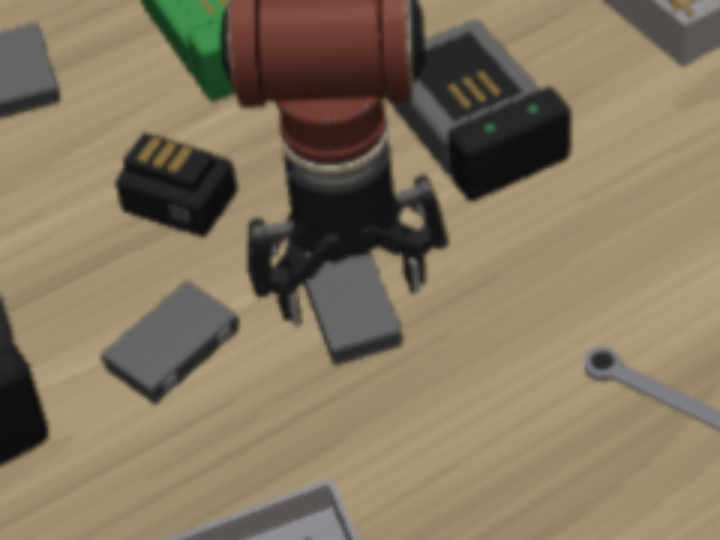

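The open fingers straddle the case (around pixel (355,300) of the crop). Next I close and lift.

Request:
step_arm:
  moves: "30 0 0 0 0 0 0;30 0 0 0 0 0 0;30 0 0 0 0 0 0;30 0 0 0 0 0 0;30 0 0 0 0 0 0;30 0 0 0 0 0 0;30 0 0 0 0 0 0;30 0 0 0 0 0 0;30 0 0 -0.01 0 0 0;30 0 0 -0.04 0 0 0;30 0 0 -0.08 0 0 0;30 0 0 -0.08 0 0 0;30 0 0 -0.08 0 0 0"

```text
t: 4.23
tcp_pos: [0.6037, -0.3022, 0.0807]
ee_rot: [0.001, 0.99, -0.139, 0.003]
ft_force: [-0.2, -0.2, -3.7]
width: 0.0538
```

```bash
python3 -c "
from pl import *
plan((.6047,.1237,.09,.025),(.6047,.1237,.02,.025))
cv2.imwrite('pics/s3.png',cv2.resize(ctrl.grab_frame('scene')[220:400,140:380,::-1],None,fx=3,fy=3))"
```

```text
t 4.23 p [ 0.6037 -0.3022  0.0807] psi -0.28 w 0.0538 F [-0.2 -0.2 -3.7] q [-0.57  0.29  1.61  0.    1.24  1.28]
-0.1165 -0.4097 -0.0104 0.11 -0.29 -17.46  rows>= 10.2
-0.1169 -0.4097 0.0596 0.11 -0.29 -17.46  rows>= 1.7
```

View pics/s3.png

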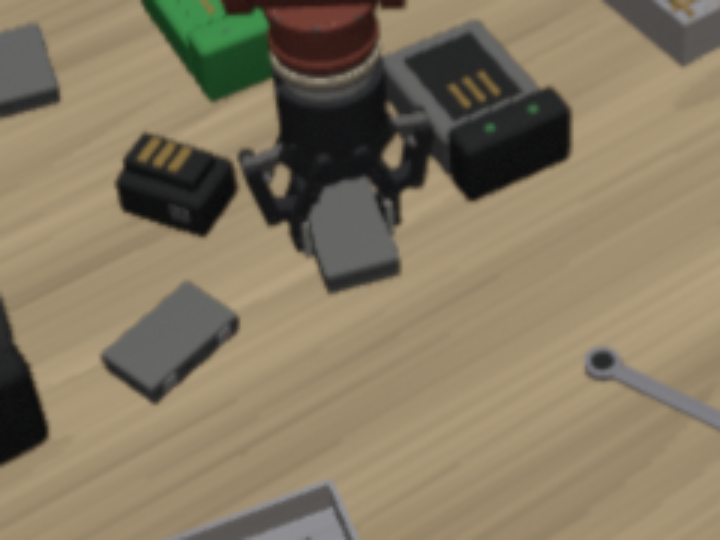

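Request:
step_arm:
  moves: "30 -0.115 -0.41 -0.03 0.1 -0.3 -17.5;30 -0.115 -0.41 -0.03 0.1 -0.3 -17.5;30 -0.115 -0.41 -0.03 0.1 -0.3 -17.5;30 -0.115 -0.41 -0.03 0.1 -0.3 -17.5;30 -0.115 -0.41 -0.03 0.1 -0.3 -17.5;30 -0.115 -0.41 -0.03 0.1 -0.3 -17.5;30 -0.115 -0.41 -0.03 0.1 -0.3 -17.5;30 -0.115 -0.41 -0.03 0.1 -0.3 -17.5;30 -0.115 -0.41 -0.03 0.1 -0.3 -17.5;30 -0.115 -0.41 -0.03 0.1 -0.3 -17.5;30 -0.115 -0.41 -0.03 0.1 -0.3 -17.5;30 -0.115 -0.41 -0.03 0.1 -0.3 -17.5;30 -0.115 -0.41 0 0.1 -0.3 -17.5;30 -0.115 -0.41 0.03 0.1 -0.3 -17.5;30 -0.115 -0.41 0.06 0.1 -0.3 -17.5;30 -0.115 -0.41 0.06 0.1 -0.3 -17.5;30 -0.115 -0.41 0.06 0.1 -0.3 -17.5"

```text
t: 5.7
tcp_pos: [0.6012, 0.1229, 0.0134]
ee_rot: [-0.001, 1.0, 0.012, -0.007]
ft_force: [0.4, 0.8, -2.5]
width: 0.0541
```

```bash
python3 -c "
from pl import *
plan((.6063,.1237,.0,.025))
cv2.imwrite('pics/s4.png',cv2.resize(ctrl.grab_frame('scene')[150:330,280:520,::-1],None,fx=3,fy=3))"
```

```text
t 5.7 p [0.6012 0.1229 0.0134] psi 0.024 w 0.0541 F [ 0.4  0.8 -2.5] q [0.08 0.26 1.77 0.   1.12 1.62]
0.0053 -0.0006 0.0133 -0.10 0.78 -0.03  rows>= 0.3
```

View pics/s4.png

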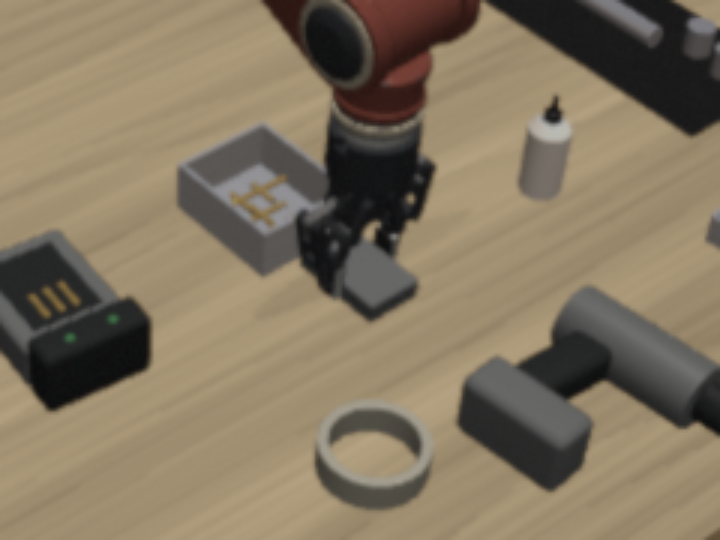

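Request:
step_arm:
  moves: "30 0 0 0 0 0 0;30 0 0 0 0 0 0;30 0 0 0 0 0 0"

```text
t: 6.0
tcp_pos: [0.6064, 0.1243, 0.0197]
ee_rot: [-0.001, 1.0, 0.013, -0.0]
ft_force: [1.3, 0.8, -3.8]
width: 0.0538
```

```bash
python3 -c "
from pl import *
plan((.6063,.1237,.0,.025))"
```

```text
t 6.0 p [0.6064 0.1243 0.0197] psi 0.025 w 0.0538 F [ 1.3  0.8 -3.8] q [0.08 0.25 1.77 0.   1.12 1.62]
-0.0001 0.0006 0.0197 -0.15 0.05 0.02  rows>= 0.5
```

Request:
step_arm:
  moves: "30 0 0 0.005 0 0 0;30 0 0 0.01 0 0 0;30 0 0 0.014 0 0 0;30 0 0 0.017 0 0 0;30 0 0 0.019 0 0 0;30 0 0 0.02 0 0 0;30 0 0 0.02 0 0 0;30 0 0 0.02 0 0 0;100 0 0 0.02 0 0 0;100 0 0 0.02 0 0 0;100 0 0 0.02 0 0 0;100 0 0 0.02 0 0 0;100 0 0 0.02 0 0 0;100 0 0 0.02 0 0 0;100 0 0 0 0 0 0;100 0 0 -0.04 0 0 0;100 0 0 -0.08 0 0 0;100 0 0 -0.1 0 0 0"

```text
t: 7.5
tcp_pos: [0.6076, 0.1243, 0.1227]
ee_rot: [-0.001, 1.0, 0.013, 0.001]
ft_force: [0.9, -0.3, 0.8]
width: 0.0853
```

```bash
python3 -c "
from pl import *
plan((.4324,.3062,.13,.6),(.4324,.3062,.006,.6))
cv2.imwrite('pics/s5.png',cv2.resize(ctrl.grab_frame('scene')[150:330,280:520,::-1],None,fx=3,fy=3))"
```

```text
t 7.5 p [0.6076 0.1243 0.1227] psi 0.026 w 0.0853 F [ 0.9 -0.3  0.8] q [0.08 0.13 1.72 0.   1.29 1.62]
-0.1704 -0.1863 -0.0071 -0.13 -0.16 -32.90  rows>= 6.1
-0.1707 -0.1860 0.1169 -0.13 -0.16 -32.90  rows>= 3.0
```

View pics/s5.png

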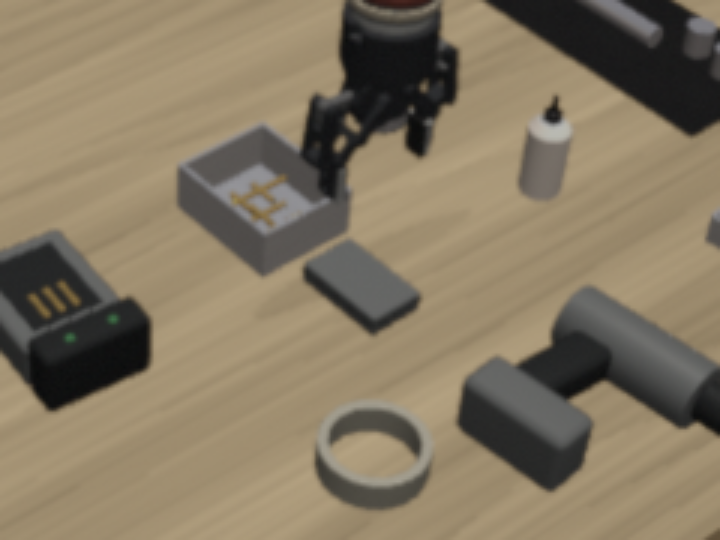

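The case lies flat in line behind the bin, crop (362,285). Next is the saw.

Request:
step_arm:
  moves: "100 -0.17 -0.186 -0.007 0 0 -33;100 -0.17 -0.186 -0.007 0 0 -33;100 -0.17 -0.186 -0.007 0 0 -33;100 -0.17 -0.186 -0.007 0 0 -33;100 -0.17 -0.186 -0.007 0 0 -33;100 -0.17 -0.186 -0.007 0 0 -33;100 -0.17 -0.186 -0.007 0 0 -33;100 -0.17 -0.186 -0.007 0 0 -33;100 -0.17 -0.186 -0.007 0 0 -33;100 -0.17 -0.186 -0.007 0 0 -33"

```text
t: 8.38
tcp_pos: [0.4313, 0.3049, 0.1255]
ee_rot: [-0.002, 0.955, 0.296, -0.002]
ft_force: [0.8, -0.3, 0.2]
width: 0.0855
```

```bash
python3 -c "
from pl import *
for n in('scene','top'):
    im=ctrl.grab_frame(n)
    cv2.imwrite(f'pics/{n}6.png',im[:,:,::-1])
    ms=None
    for r in ctrl.silhouettes(n,'bit_case'):
        c=unproj(n,[np.array(r['at'])*[640,480]],.02)[0]; print(n,r['confidence'],c.round(3),r['region'].sum())
        if np.hypot(*(c[:2]-[.605,.124]))<.05: print(fit('bit_case',{n:r['region'].astype(np.float32)},(.605,.124,0.02)))
plan((.4324,.3062,.006,.6))
"
```

```text
scene 0.79 [ 0.555 -0.431  0.02 ] 1004
scene 0.74 [0.612 0.119 0.02 ] 679
([np.float64(0.607431498628258), np.float64(0.12670344650205762), np.float64(-0.01774862825788752)], np.float64(0.1451583206653595))
scene 0.7 [ 0.219 -0.401  0.02 ] 669
top 0.63 [ 0.55  -0.427  0.02 ] 675
top 0.62 [0.602 0.124 0.02 ] 706
([np.float64(0.6034288264570887), np.float64(0.12490016220941995), np.float64(0.028233869029337794)], np.float64(0.04541430622339249))
top 0.55 [ 0.209 -0.393  0.02 ] 743
top 0.37 [0.478 0.12  0.02 ] 1830
t 8.58 p [0.4313 0.3048 0.1255] psi 0.6 w 0.0854 F [0.7 0.4 0.9] q [ 0.47 -0.09  1.93  0.    1.3   1.44]
0.0020 0.0001 0.1195 -0.27 0.17 -0.02  rows>= 2.9
```

View pics/top6.png

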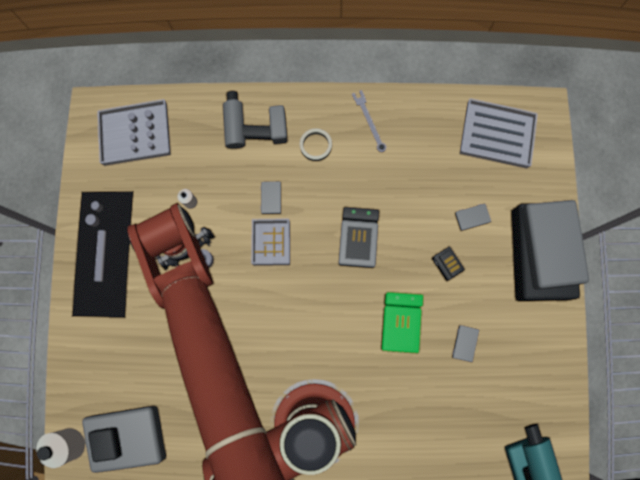

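Top view: case at (271,197), centred just behind the bin at (271,243). It fits well. Next I descend on the saw and grip it.

Request:
step_arm:
  moves: "100 0.002 0 0.03 0 0 0;100 0.002 0 0.06 0 0 0;100 0.002 0 0.085 0 0 0;100 0.002 0 0.1 0 0 0;100 0.002 0 0.11 0 0 0;100 0.002 0 0.116 0 0 0;100 0.002 0 0.118 0 0 0;100 0.002 0 0.118 0 0 0;100 0.002 0 0.118 0 0 0;30 0.002 0 0.118 0 0 0;30 0.002 0 0.118 0 0 0;30 0.002 0 0.118 0 0 0;30 0.002 0 0.118 0 0 0;30 0.002 0 0.118 0 0 0;30 0.002 0 0.118 0 0 0;30 0.002 0 0.118 0 0 0;30 0.002 0 0.118 0 0 0"

```text
t: 10.0
tcp_pos: [0.4327, 0.3075, 0.009]
ee_rot: [-0.002, 0.955, 0.296, -0.001]
ft_force: [0.0, -0.7, 6.1]
width: 0.0498
```

```bash
python3 -c "
from pl import *
plan((.605,.1255,.09,.025))
cv2.imwrite('pics/s7.png',cv2.resize(ctrl.grab_frame('scene')[120:300,300:540,::-1],None,fx=3,fy=3))"
```

```text
t 10.0 p [0.4327 0.3075 0.009 ] psi 0.602 w 0.0498 F [ 0.  -0.7  6.1] q [0.48 0.08 1.98 0.   1.08 1.44]
0.0389 0.2472 -0.0820 -0.22 0.09 33.05  rows>= 6.3
```

View pics/s7.png

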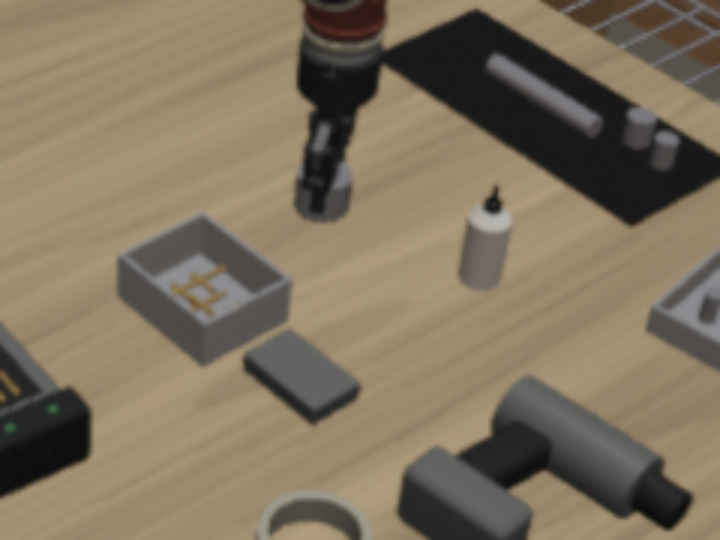

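Request:
step_arm:
  moves: "30 0 0 -0.02 0 0 0;30 0 0 -0.05 0 0 0;30 0 0 -0.085 0 0 0;30 0.04 0.247 -0.085 0 0 33;30 0.04 0.247 -0.085 0 0 33;30 0.04 0.247 -0.085 0 0 33;30 0.04 0.247 -0.085 0 0 33;30 0.04 0.247 -0.085 0 0 33;30 0.04 0.247 -0.085 0 0 33;30 0.04 0.247 -0.085 0 0 33;30 0.04 0.247 -0.085 0 0 33;30 0.04 0.247 -0.085 0 0 33;30 0.04 0.247 -0.085 0 0 33;30 0.04 0.247 -0.085 0 0 33"

```text
t: 11.22
tcp_pos: [0.6035, 0.1271, 0.0908]
ee_rot: [-0.001, 1.0, 0.014, -0.003]
ft_force: [0.5, -0.5, -1.7]
width: 0.0495
```

```bash
python3 -c "
from pl import *
plan((.605,.1255,.031,.025))
cv2.imwrite('pics/s8.png',cv2.resize(ctrl.grab_frame('scene')[120:300,300:540,::-1],None,fx=3,fy=3))"
```

```text
t 11.22 p [0.6035 0.1271 0.0908] psi 0.027 w 0.0495 F [ 0.5 -0.5 -1.7] q [0.09 0.16 1.74 0.   1.25 1.63]
0.0018 0.0018 0.0598 -0.15 0.35 0.14  rows>= 1.4
```

View pics/s8.png

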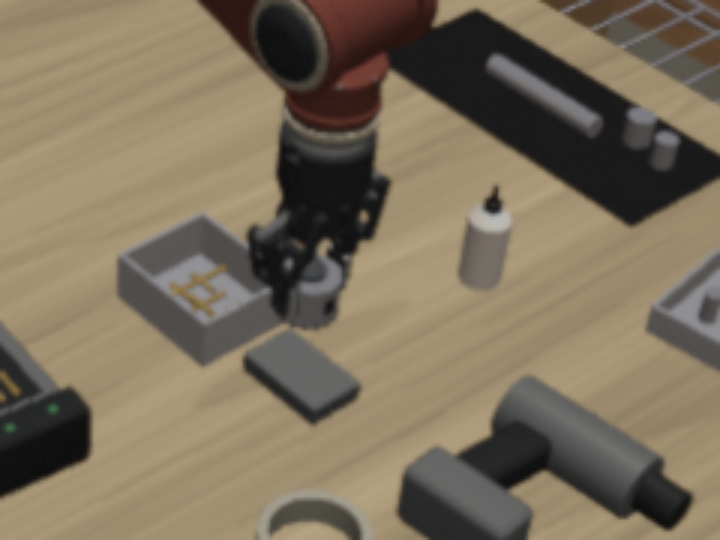

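Request:
step_arm:
  moves: "30 0 0.0015 0.02 0 0 0;30 0 0.0015 0.035 0 0 0;30 0 0.0015 0.045 0 0 0;30 0 0.0015 0.05 0 0 0;30 0 0.0015 0.05 0 0 0;30 0 0.0015 0.05 0 0 0;30 0 0.0015 0.05 0 0 0"

```text
t: 11.85
tcp_pos: [0.6053, 0.1247, 0.0425]
ee_rot: [-0.001, 1.0, 0.013, -0.002]
ft_force: [1.1, -0.5, -2.0]
width: 0.0495
```

```bash
python3 -c "
from pl import *
plan((.605,.1255,.031,.025))
cv2.imwrite('pics/s9.png',cv2.resize(ctrl.grab_frame('scene')[180:300,330:490,::-1],None,fx=4.5,fy=4.5,interpolation=2))"
```

```text
t 11.85 p [0.6053 0.1247 0.0425] psi 0.026 w 0.0495 F [ 1.1 -0.5 -2. ] q [0.08 0.22 1.76 0.   1.16 1.63]
-0.0003 -0.0007 0.0115 -0.15 0.17 0.05  rows>= 0.3
```

View pics/s9.png

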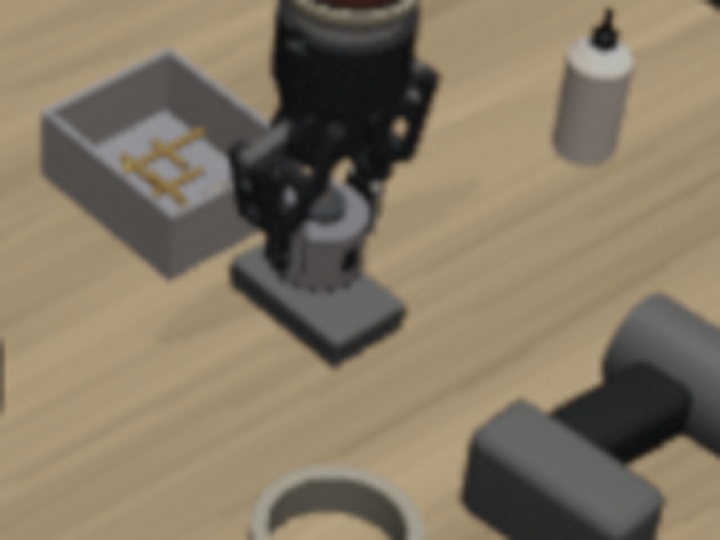

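Request:
step_arm:
  moves: "30 0 0 0.004 0 0 0;30 0 0 0.007 0 0 0;30 0 0 0.009 0 0 0;30 0 0 0.01 0 0 0;30 0 0 0.01 0 0 0;30 0 0 0.01 0 0 0"

```text
t: 12.4
tcp_pos: [0.6045, 0.1245, 0.0312]
ee_rot: [-0.001, 1.0, 0.013, -0.002]
ft_force: [0.8, 1.0, -2.4]
width: 0.0495
```

Request:
step_arm:
  moves: "30 0 0 0.001 0 0 0;30 0 0 0.001 0 0 0;30 0 0 0.001 0 0 0"

```text
t: 12.65
tcp_pos: [0.6046, 0.1245, 0.0311]
ee_rot: [-0.001, 1.0, 0.013, -0.002]
ft_force: [-3.5, -0.8, 5.2]
width: 0.0495
```

Contact: force rose from −2.4 to +5.2 N. Release.

Request:
step_arm:
  moves: "50 0 0 -0.001 0 0 0;60 0 0 -0.001 0 0 0;70 0 0 -0.001 0 0 0;80 0 0 -0.001 0 0 0;100 0 0 -0.001 0 0 0;100 0 0 -0.001 0 0 0;100 0 0 -0.001 0 0 0;100 0 0 -0.001 0 0 0;100 0 0 -0.02 0 0 0;100 0 0 -0.05 0 0 0;100 0 0 -0.09 0 0 0;100 0 0 -0.12 0 0 0;100 0 0 -0.12 0 0 0"

```text
t: 13.73
tcp_pos: [0.6098, 0.1247, 0.1594]
ee_rot: [-0.002, 1.0, 0.013, 0.005]
ft_force: [1.0, -0.2, 1.2]
width: 0.0854
```

```bash
python3 -c "
from pl import *
plan((.595,.3535,.16,1.1),(.595,.3535,.04,1.1))
cv2.imwrite('pics/s10.png',cv2.resize(ctrl.grab_frame('scene')[180:300,330:490,::-1],None,fx=4.5,fy=4.5,interpolation=2))"
```

```text
t 13.73 p [0.6098 0.1247 0.1594] psi 0.026 w 0.0854 F [ 1.  -0.2  1.2] q [0.08 0.09 1.69 0.   1.35 1.63]
-0.0089 -0.2291 0.0001 0.12 -0.59 -61.55  rows>= 8.6
-0.0101 -0.2287 0.1201 0.12 -0.59 -61.55  rows>= 2.9
```

View pics/s10.png

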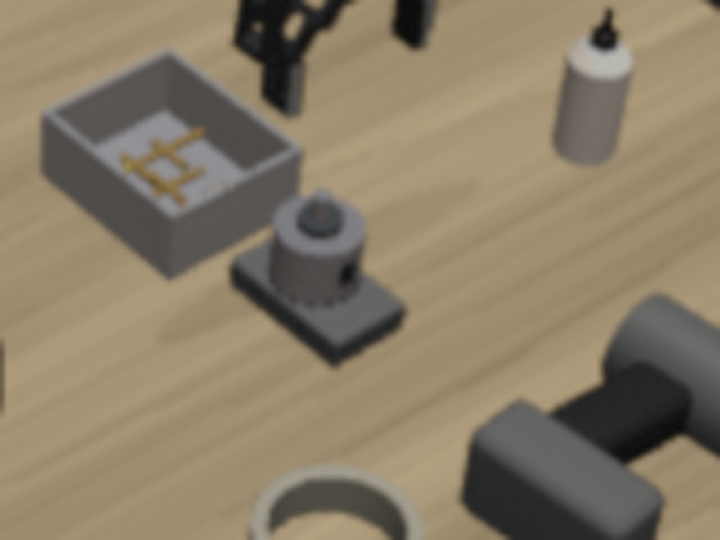

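Request:
step_arm:
  moves: "100 -0.009 -0.229 0 0 -0.5 -61.5;100 -0.009 -0.229 0 0 -0.5 -61.5;100 -0.009 -0.229 0 0 -0.5 -61.5;100 -0.009 -0.229 0 0 -0.5 -61.5;100 -0.009 -0.229 0 0 -0.5 -61.5;100 -0.009 -0.229 0 0 -0.5 -61.5;100 -0.009 -0.229 0 0 -0.5 -61.5;100 -0.009 -0.229 0 0 -0.5 -61.5;100 -0.009 -0.229 0 0 -0.5 -61.5;100 -0.009 -0.229 0 0 -0.5 -61.5;100 -0.009 -0.229 0 0 -0.5 -61.5;100 -0.009 -0.229 0 0 -0.5 -61.5;100 -0.009 -0.229 0 0 -0.5 -61.5"

```text
t: 14.87
tcp_pos: [0.5901, 0.3526, 0.1504]
ee_rot: [-0.002, 0.853, 0.522, -0.006]
ft_force: [0.8, -0.5, -0.3]
width: 0.0854
```

```bash
python3 -c "
from pl import *
plan((.595,.3535,.042,1.1))
for l in ('hole_saw','bit_case'):
  for n in('scene','top'):
    ctrl.grab_frame(n)
    for r in ctrl.silhouettes(n,l):
        c=unproj(n,[np.array(r['at'])*[640,480]],.03)[0]
        if np.hypot(*(c[:2]-[.605,.124]))<.05: print(l,n,r['confidence'],c.round(3),r['region'].sum(),*(fit(l,{n:r['region'].astype(np.float32)},(.605,.124),z=.022,sym=True) if l=='hole_saw' else []))
"
```

```text
t 14.87 p [0.5901 0.3526 0.1504] psi 1.098 w 0.0854 F [ 0.8 -0.5 -0.3] q [0.43 0.26 1.52 0.   1.37 0.9 ]
0.0039 0.0051 0.1083 -0.59 0.45 -0.14  rows>= 2.6
hole_saw scene 0.65 [0.59  0.139 0.03 ] 465 [np.float64(0.6038572068214416), np.float64(0.12683453392982483)] 0.0579301081597805
hole_saw top 0.75 [0.608 0.126 0.03 ] 336 [np.float64(0.6004829902648926), np.float64(0.12447182655334472)] 0.083519347012043
bit_case scene 0.74 [0.641 0.104 0.03 ] 445
bit_case scene 0.34 [0.592 0.14  0.03 ] 453
bit_case top 0.57 [0.576 0.112 0.03 ] 288
```

```bash
python3 -c "
from pl import *
plan((.595,.3535,.042,1.1))"
```

```text
t 15.27 p [0.5902 0.3529 0.151 ] psi 1.099 w 0.0856 F [ 0.   0.6 -0.1] q [0.43 0.26 1.52 0.   1.37 0.9 ]
0.0035 0.0050 0.1089 -0.56 0.41 -0.07  rows>= 2.6
```

Request:
step_arm:
  moves: "100 0.0035 0.005 0 -0.5 0.4 0;100 0.0035 0.005 0.01 -0.5 0.4 0;100 0.0035 0.005 0.04 -0.5 0.4 0;100 0.0035 0.005 0.07 -0.5 0.4 0;100 0.0035 0.005 0.09 -0.5 0.4 0;100 0.0035 0.005 0.1 -0.5 0.4 0;100 0.0035 0.005 0.106 -0.5 0.4 0;100 0.0035 0.005 0.108 -0.5 0.4 0;100 0.0035 0.005 0.108 -0.5 0.4 0;30 0.0035 0.005 0.108 -0.5 0.4 0;20 0.0035 0.005 0.108 -0.5 0.4 0;20 0.0035 0.005 0.108 -0.5 0.4 0;20 0.0035 0.005 0.108 -0.5 0.4 0;20 0.0035 0.005 0.108 -0.5 0.4 0;20 0.0035 0.005 0.108 -0.5 0.4 0;20 0.0035 0.005 0.108 -0.5 0.4 0;20 0.0035 0.005 0.108 -0.5 0.4 0;20 0.0035 0.005 0.108 -0.5 0.4 0"

```text
t: 16.77
tcp_pos: [0.596, 0.3539, 0.0444]
ee_rot: [-0.0, 0.853, 0.522, 0.001]
ft_force: [-0.3, 0.1, 5.5]
width: 0.0382
```

```bash
python3 -c "
from pl import *
plan((.595,.3535,.16,1.1),(.476,.004,.16,1.5))
cv2.imwrite('pics/s11.png',cv2.resize(ctrl.grab_frame('scene')[120:300,330:570,::-1],None,fx=3,fy=3,interpolation=2))"
```

```text
t 16.77 p [0.596  0.3539 0.0444] psi 1.099 w 0.0382 F [-0.3  0.1  5.5] q [0.43 0.37 1.57 0.   1.2  0.9 ]
-0.0006 -0.0006 -0.1156 0.04 -0.08 -0.05  rows>= 2.8
-0.3660 0.0522 -0.1161 0.05 -0.07 -22.97  rows>= 8.9
```

View pics/s11.png

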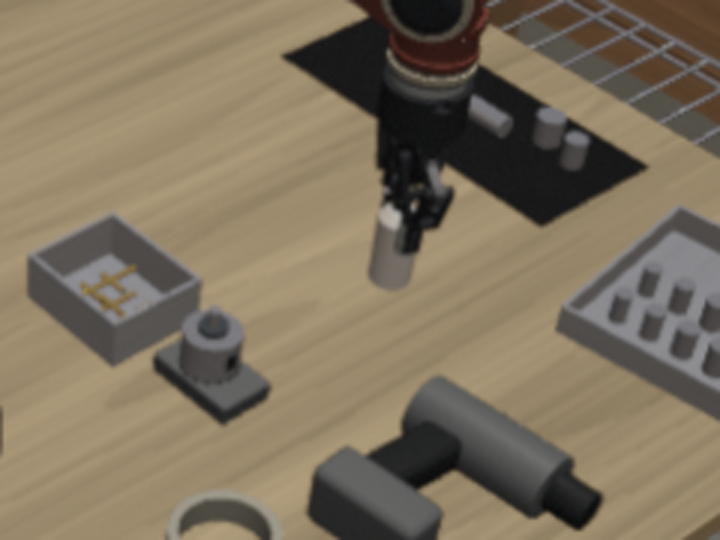

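Request:
step_arm:
  moves: "20 0 0 -0.02 0 0 0;20 0 0 -0.05 0 0 0;20 0 0 -0.085 0 0 0;20 0 0 -0.115 0 0 0;20 -0.366 0.052 -0.115 0 0 -23;20 -0.366 0.052 -0.115 0 0 -23;20 -0.366 0.052 -0.115 0 0 -23;20 -0.366 0.052 -0.115 0 0 -23;20 -0.366 0.052 -0.115 0 0 -23;20 -0.366 0.052 -0.115 0 0 -23;20 -0.366 0.052 -0.115 0 0 -23;20 -0.366 0.052 -0.115 0 0 -23;20 -0.366 0.052 -0.115 0 0 -23;20 -0.366 0.052 -0.115 0 0 -23;20 -0.366 0.052 -0.115 0 0 -23;20 -0.366 0.052 -0.115 0 0 -23;20 -0.366 0.052 -0.115 0 0 -23;20 -0.366 0.052 -0.115 0 0 -23;20 -0.366 0.052 -0.115 0 0 -23;20 -0.366 0.052 -0.115 0 0 -23"

```text
t: 18.48
tcp_pos: [0.4752, 0.0047, 0.1578]
ee_rot: [-0.001, 0.731, 0.682, -0.0]
ft_force: [-0.7, -0.6, -1.1]
width: 0.0384
```

```bash
python3 -c "
from pl import *
plan((.476,.004,.055,1.5))
cv2.imwrite('pics/s12.png',cv2.resize(ctrl.grab_frame('scene')[120:300,230:470,::-1],None,fx=3,fy=3,interpolation=2))"
```

```text
t 18.48 p [0.4752 0.0047 0.1578] psi 1.502 w 0.0384 F [-0.7 -0.6 -1.1] q [-0.15 -0.26  2.03  0.    1.38 -0.08]
-0.0007 0.0010 0.1028 -0.08 -0.01 0.12  rows>= 2.5
```

View pics/s12.png

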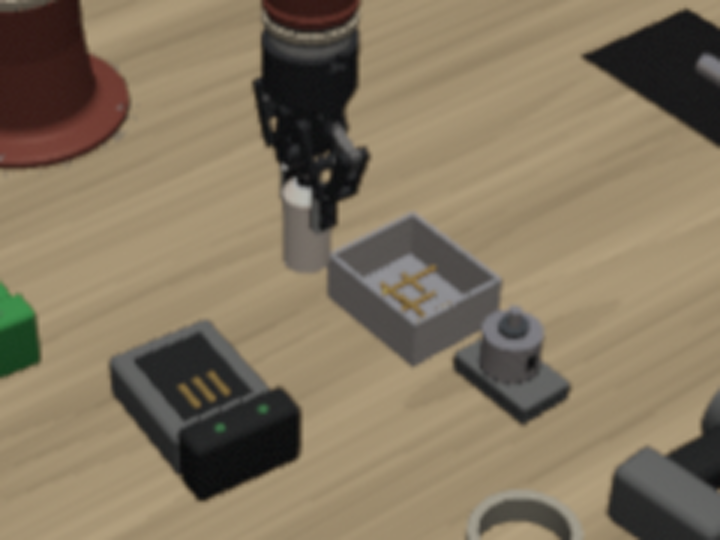

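Request:
step_arm:
  moves: "20 0 0.001 0.025 0 0 0;20 0 0.001 0.05 0 0 0;20 0 0.001 0.075 0 0 0;20 0 0.001 0.09 0 0 0;20 0 0.001 0.1 0 0 0;20 0 0.001 0.105 0 0 0;20 0 0.001 0.108 0 0 0;20 0 0.001 0.11 0 0 0;20 0 0.001 0.111 0 0 0;20 0 0.001 0.111 0 0 0;20 0 0.001 0.111 0 0 0"

```text
t: 19.45
tcp_pos: [0.4766, 0.0037, 0.0478]
ee_rot: [0.0, 0.732, 0.682, 0.0]
ft_force: [-0.3, 0.1, -0.9]
width: 0.0382
```

Request:
step_arm:
  moves: "20 0 0 0.001 0 0 0;20 0 0 0.002 0 0 0;20 0 0 0.0025 0 0 0;20 0 0 0.003 0 0 0;20 0 0 0.003 0 0 0;20 0 0 0.003 0 0 0"

```text
t: 19.95
tcp_pos: [0.4761, 0.0038, 0.0444]
ee_rot: [-0.0, 0.732, 0.682, -0.0]
ft_force: [-1.1, -0.0, 3.9]
width: 0.038
```

Touchdown: +3.9 N at the grasp height. Release and rise.

Request:
step_arm:
  moves: "40 0 0 0 0 0 0;50 0 0 0 0 0 0;60 0 0 0 0 0 0;80 0 0 0 0 0 0;100 0 0 0 0 0 0;100 0 0 0 0 0 0;100 0 0 0 0 0 0;100 0 0 0 0 0 0;100 0 0 -0.03 0 0 0;100 0 0 -0.07 0 0 0;100 0 0 -0.11 0 0 0;100 0 0 -0.12 0 0 0;100 0 0 -0.12 0 0 0;100 0 0 -0.12 0 0 0;100 0 0 -0.12 0 0 0"

```text
t: 21.2
tcp_pos: [0.475, 0.004, 0.162]
ee_rot: [-0.002, 0.732, 0.682, -0.001]
ft_force: [0.2, -0.4, -0.6]
width: 0.0858
```

```bash
python3 -c "
from pl import *
plan((.4214,-.3553,.16,.528),(.4214,-.3553,.01,.528))
cv2.imwrite('pics/s13.png',cv2.resize(ctrl.grab_frame('scene')[120:300,230:470,::-1],None,fx=3,fy=3,interpolation=2))"
```

```text
t 21.2 p [0.475 0.004 0.162] psi 1.5 w 0.0858 F [ 0.2 -0.4 -0.6] q [-0.15 -0.26  2.02  0.    1.39 -0.08]
-0.3622 -0.0282 0.0020 -0.23 0.09 55.72  rows>= 8.7
-0.3622 -0.0276 0.1520 -0.23 0.09 55.72  rows>= 3.6
```

View pics/s13.png

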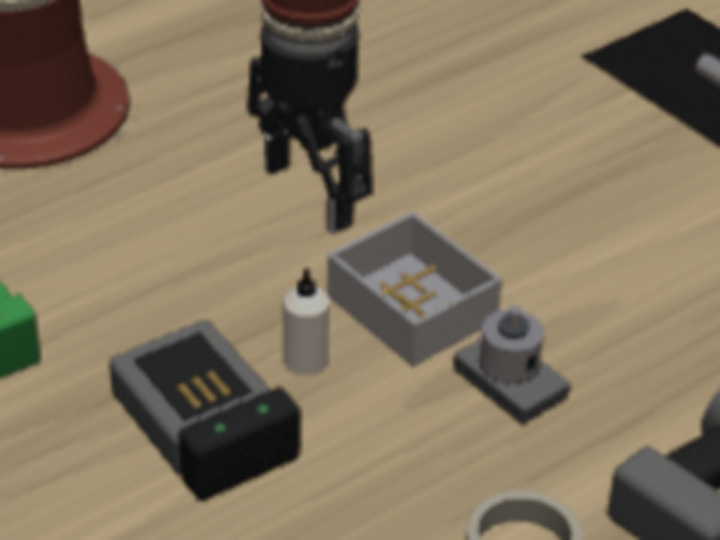

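The bottle stands upright in the gap (crop (305,325)). Next is the battery.

Request:
step_arm:
  moves: "100 -0.362 -0.028 0.002 0 0 55.7;100 -0.362 -0.028 0.002 0 0 55.7;100 -0.362 -0.028 0.002 0 0 55.7;100 -0.362 -0.028 0.002 0 0 55.7;100 -0.362 -0.028 0.002 0 0 55.7;100 -0.362 -0.028 0.002 0 0 55.7;100 -0.362 -0.028 0.002 0 0 55.7;100 -0.362 -0.028 0.002 0 0 55.7;100 -0.362 -0.028 0.002 0 0 55.7;100 -0.362 -0.028 0.002 0 0 55.7;100 -0.362 -0.028 0.002 0 0 55.7;100 -0.362 -0.028 0.002 0 0 55.7;100 -0.362 -0.028 0.002 0 0 55.7;100 -0.362 -0.028 0.002 0 0 55.7;100 -0.362 -0.028 0.002 0 0 55.7"

```text
t: 22.5
tcp_pos: [0.423, -0.3542, 0.1617]
ee_rot: [-0.0, 0.965, 0.262, -0.001]
ft_force: [0.5, 0.6, -0.2]
width: 0.0856
```

```bash
python3 -c "
from pl import *
plan((.4214,-.3553,.01,.528))
im=ctrl.grab_frame('top');cv2.imwrite('pics/t14.png',cv2.resize(im[150:330,200:520,::-1],None,fx=2.4,fy=2.4,interpolation=2))"
```

```text
t 22.5 p [ 0.423  -0.3542  0.1617] psi 0.53 w 0.0856 F [ 0.5  0.6 -0.2] q [-0.83 -0.07  1.85 -0.    1.36  0.21]
-0.0018 0.0003 0.1517 -0.06 0.05 0.11  rows>= 3.6
```

View pics/t14.png

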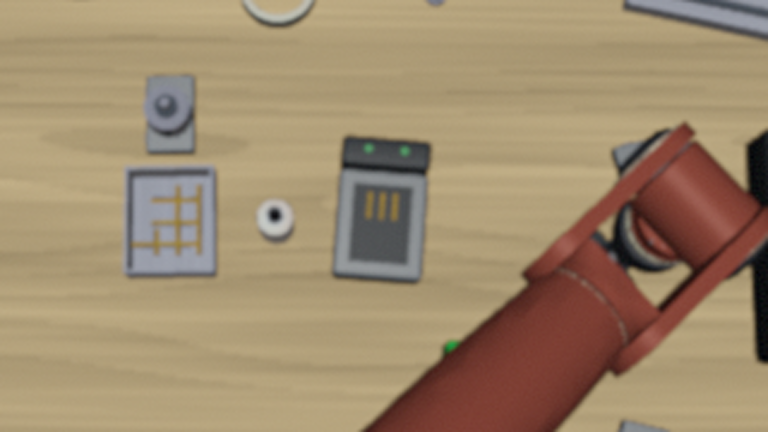

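```bash
python3 -c "
from pl import *
c=np.array([(357,183),(412,185),(405,265),(350,262)])/2.4+[200,150]
w=unproj('top',c,.045);print(w.round(3),w.mean(0));d=w[0]-w[3];print(np.arctan2(d[1],d[0]));d=w[1]-w[2];print(np.arctan2(d[1],d[0]))"
```

```text
[[ 0.518 -0.088  0.045]
 [ 0.516 -0.149  0.045]
 [ 0.426 -0.141  0.045]
 [ 0.429 -0.08   0.045]] [ 0.47241404 -0.11468636  0.045     ]
-0.08641010620591032
-0.09248575968486808
```

Request:
step_arm:
  moves: "100 -0.0015 0 0.03 0 0 0;100 -0.0015 0 0.06 0 0 0;100 -0.0015 0 0.09 0 0 0;100 -0.0015 0 0.115 0 0 0;100 -0.0015 0 0.13 0 0 0;100 -0.0015 0 0.14 0 0 0;100 -0.0015 0 0.145 0 0 0;100 -0.0015 0 0.148 0 0 0;100 -0.0015 0 0.148 0 0 0;100 -0.0015 0 0.148 0 0 0;40 -0.0015 0 0.148 0 0 0;40 -0.0015 0 0.148 0 0 0;40 -0.0015 0 0.148 0 0 0;40 -0.0015 0 0.148 0 0 0;40 -0.0015 0 0.148 0 0 0;40 -0.0015 0 0.148 0 0 0;40 -0.0015 0 0.148 0 0 0;40 -0.0015 0 0.148 0 0 0"

```text
t: 24.05
tcp_pos: [0.4223, -0.3572, 0.0156]
ee_rot: [0.001, 0.965, 0.261, 0.0]
ft_force: [-0.7, 1.2, 6.9]
width: 0.0567
```

```bash
python3 -c "
from pl import *
plan((.4214,-.3553,.14,.528),(.4722,-.112,.14,-.07))
cv2.imwrite('pics/s15.png',cv2.resize(ctrl.grab_frame('scene')[170:350,140:380,::-1],None,fx=3,fy=3,interpolation=2))"
```

```text
t 24.05 p [ 0.4223 -0.3572  0.0156] psi 0.528 w 0.0567 F [-0.7  1.2  6.9] q [-0.84  0.12  1.93 -0.    1.09  0.21]
0.0002 -0.0018 -0.1244 0.14 0.01 0.02  rows>= 3.0
0.1667 -0.1863 -0.1249 0.14 -0.03 34.28  rows>= 6.0
```

View pics/s15.png

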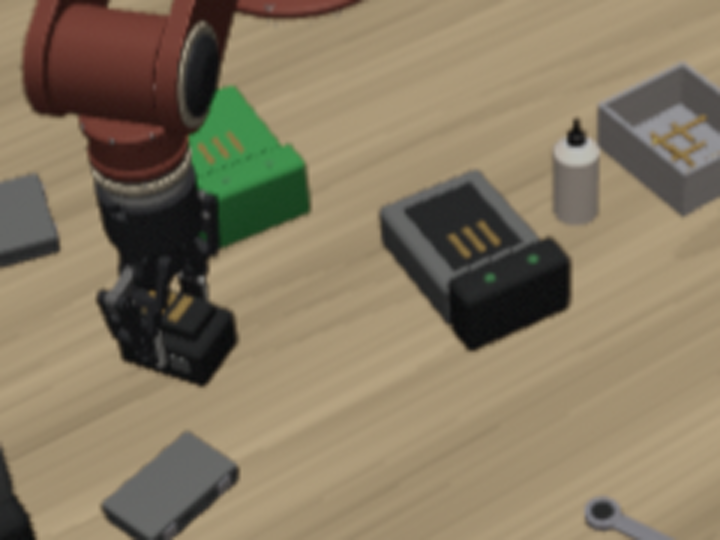

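Request:
step_arm:
  moves: "40 0 0 -0.02 0 0 0;40 0 0 -0.05 0 0 0;40 0 0 -0.085 0 0 0;40 0 0 -0.115 0 0 0;40 0.166 -0.185 -0.115 0 0 34.5;40 0.166 -0.185 -0.115 0 0 34.5;40 0.166 -0.185 -0.115 0 0 34.5;40 0.166 -0.185 -0.115 0 0 34.5;40 0.166 -0.185 -0.115 0 0 34.5;40 0.166 -0.185 -0.115 0 0 34.5;40 0.166 -0.185 -0.115 0 0 34.5;40 0.166 -0.185 -0.115 0 0 34.5;40 0.166 -0.185 -0.115 0 0 34.5;40 0.166 -0.185 -0.115 0 0 34.5;40 0.166 -0.185 -0.115 0 0 34.5;40 0.166 -0.185 -0.115 0 0 34.5;40 0.166 -0.185 -0.115 0 0 34.5"

```text
t: 25.52
tcp_pos: [0.4713, -0.1135, 0.1288]
ee_rot: [-0.0, 0.999, -0.038, -0.001]
ft_force: [0.2, 0.4, -4.4]
width: 0.0568
```

```bash
python3 -c "
from pl import *
plan((.4722,-.1133,.0606,-.075))
cv2.imwrite('pics/s16.png',cv2.resize(ctrl.grab_frame('scene')[120:300,200:440,::-1],None,fx=3,fy=3,interpolation=2))"
```

```text
t 25.52 p [ 0.4713 -0.1135  0.1288] psi -0.075 w 0.0568 F [ 0.2  0.4 -4.4] q [-0.39 -0.2   2.03 -0.    1.32  1.26]
0.0010 -0.0003 0.0682 -0.01 0.08 -0.03  rows>= 1.6
```

View pics/s16.png

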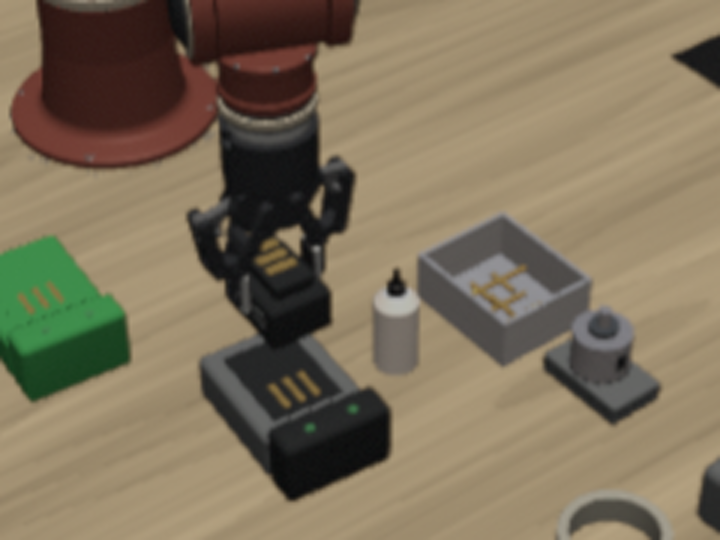

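Request:
step_arm:
  moves: "40 0.001 0 0.02 0 0 0;40 0.001 0 0.037 0 0 0;40 0.001 0 0.05 0 0 0;40 0.001 0 0.058 0 0 0;40 0.001 0 0.062 0 0 0;40 0.001 0 0.064 0 0 0;40 0.001 0 0.065 0 0 0;40 0.001 0 0.065 0 0 0;40 0.001 0 0.065 0 0 0;40 0.001 0 0.065 0 0 0"

```text
t: 26.4
tcp_pos: [0.473, -0.1129, 0.0647]
ee_rot: [0.0, 0.999, -0.037, 0.0]
ft_force: [0.5, 0.6, -4.3]
width: 0.0569
```

Request:
step_arm:
  moves: "40 0 0 0.001 0 0 0;40 0 0 0.0015 0 0 0;40 0 0 0.002 0 0 0;40 0 0 0.002 0 0 0;40 0 0 0.002 0 0 0"

```text
t: 26.82
tcp_pos: [0.4723, -0.1126, 0.0618]
ee_rot: [-0.0, 0.999, -0.037, -0.001]
ft_force: [0.6, -0.8, -3.8]
width: 0.0568
```

Request:
step_arm:
  moves: "40 0 0 0.0005 0 0 0;40 0 0 0.001 0 0 0;40 0 0 0.0015 0 0 0;40 0 0 0.0015 0 0 0;40 0 0 0.0015 0 0 0"

```text
t: 27.23
tcp_pos: [0.4724, -0.1127, 0.0607]
ee_rot: [-0.0, 0.999, -0.037, -0.001]
ft_force: [-2.2, -0.5, -0.3]
width: 0.0568
```

Contact has begun (−3.8 → −0.3 N). Release.

Request:
step_arm:
  moves: "75 0 0 0.0005 0 0 0;80 0 0 0.0005 0 0 0;90 0 0 0 0 0 0;100 0 0 0 0 0 0;100 0 0 0 0 0 0;100 0 0 0 0 0 0;100 0 0 0 0 0 0;100 0 0 0 0 0 0;100 0 0 -0.02 0 0 0;100 0 0 -0.06 0 0 0;100 0 0 -0.1 0 0 0;100 -0.1 0.25 -0.14 0 0 0;100 -0.1 0.25 -0.14 0 0 0;100 -0.1 0.25 -0.14 0 0 0;100 -0.1 0.25 -0.14 0 0 0;100 -0.1 0.25 -0.14 0 0 0;100 -0.1 0.25 -0.14 0 0 0;100 -0.1 0.25 -0.14 0 0 0;100 -0.1 0.25 -0.14 0 0 0;100 -0.1 0.25 -0.14 0 0 0"

```text
t: 28.9
tcp_pos: [0.3539, -0.3554, 0.2006]
ee_rot: [-0.0, 0.999, -0.038, -0.0]
ft_force: [-0.5, 0.2, -1.4]
width: 0.0853
```

```bash
python3 -c "
from pl import *
plan()
T={'battery':((.4722,-.1133,-.075),.045),'charger':((.472,-.113,-.07),0),'bottle':((.476,.004),0),'hole_saw':((.604,.125),.022),'bin':((.479,.12,.025),0)}
for n in('scene','top'):
    im=ctrl.grab_frame(n);c=im[120:340,200:500] if n=='scene' else im[150:330,200:480]
    cv2.imwrite(f'pics/{n}17.png',cv2.resize(c[:,:,::-1],None,fx=2.6,fy=2.6,interpolation=2))
    for l,(g,z) in T.items():
      for r in ctrl.silhouettes(n,l):
        c=unproj(n,[np.array(r['at'])*[640,480]],z+.02)[0]
        if np.hypot(*(c[:2]-g[:2]))<.06:
            o=fit(l,{n:r['region'].astype(np.float32)},g,z=z,sym=len(g)==2);print(n,l,round(r['confidence'],2),np.round(o[0],4),round(o[1],3))
"
```

```text
t 28.9 p [ 0.3539 -0.3554  0.2006] psi -0.076 w 0.0853 F [-0.5  0.2 -1.4] q [-0.94 -0.23  1.93 -0.    1.44  0.71]
scene battery 0.79 [ 0.4711 -0.1084 -0.1134] 0.112
scene charger 0.67 [ 0.4748 -0.1118 -0.0891] 0.449
scene bottle 0.8 [0.4749 0.0069] 0.146
scene hole_saw 0.65 [0.6034 0.1279] 0.073
scene bin 0.83 [0.4785 0.1226 0.0108] 0.052
top battery 0.68 [ 0.4711 -0.1109 -0.0717] 0.12
top charger 0.84 [ 0.4715 -0.1122 -0.092 ] 0.644
top bottle 0.81 [0.4744 0.0011] 0.138
top hole_saw 0.78 [0.5995 0.1238] 0.072
top bin 0.72 [0.4771 0.1195 0.0239] 0.022
```

View pics/scene17.png

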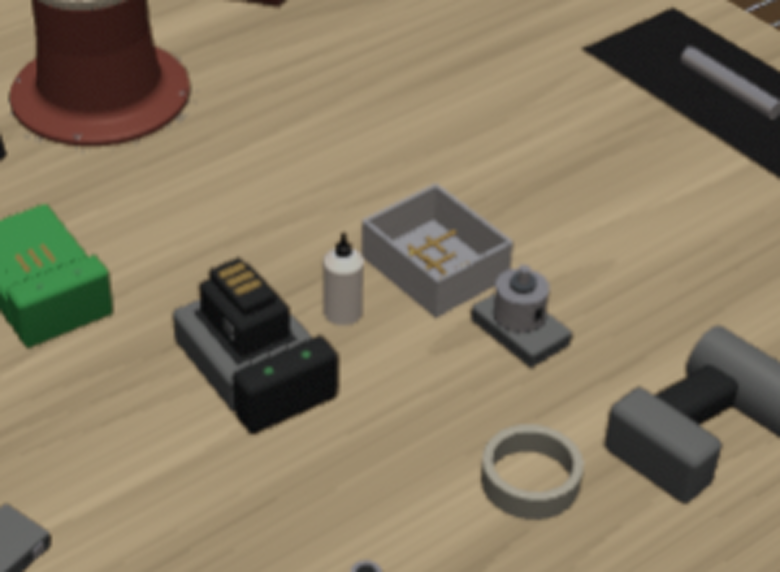

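View pics/top17.png

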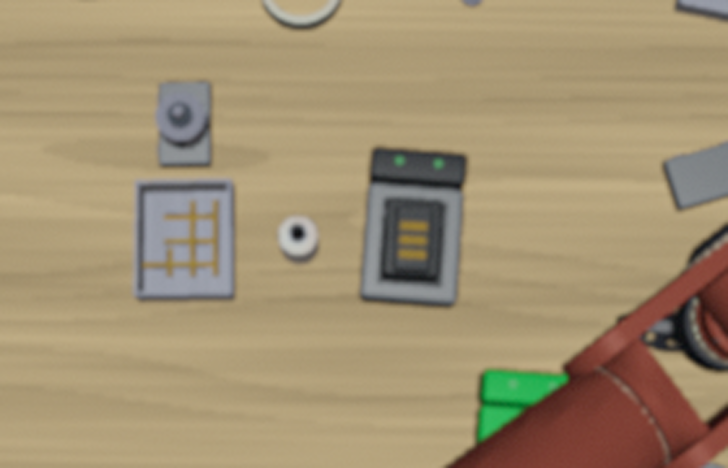

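Request:
step_arm:
  moves: "100 0 0 0 0 0 0;100 0 0 0 0 0 0;100 0 0 0 0 0 0;100 0 0 0 0 0 0;100 0 0 0 0 0 0;100 0 0 0 0 0 0"

```text
t: 30.0
tcp_pos: [0.3544, -0.3547, 0.2005]
ee_rot: [-0.0, 0.999, -0.037, -0.001]
ft_force: [-0.1, -0.6, 0.2]
width: 0.0856
```

```bash
python3 -c "
from station import ctrl
print(ctrl.finish_job(), ctrl.state()['t'])"
```

```text
the job is handed in; nothing more can be done
the job is handed in; nothing more can be done
```

I set out the whole drill kit and handed the job in just after t = 30 s, with the gripper open and clear of everything. `finish_job` gives no verdict, so the figures below come from my own camera fits.

| Item | Last camera check | Allowed |
|---|---|---|
| Bit case (the leftmost one) | About 126 mm beyond the bin centre, within a few mm sideways | 108–143 mm, 15 mm sideways |
| Hole saw | Upright, about 2–5 mm from the middle of the case | 14 mm |
| Battery | Within about 5 mm of the deck's middle and about 0.04 rad of its direction | 12 mm, 0.2 rad |
| Bottle | Upright, about 115 mm from both the charger and the bin | 82–165 mm |

- **Camera disagreement:** The two cameras differed by up to about 6 mm in position and 0.05 rad in angle. All of these results stay within the limits even so.
- **Poor charger fit:** The last charger fits were poor because the battery hides part of it. For its position I relied on the earlier fit and the markings on the deck.
- **Bit case:** I last measured the case before setting the saw on it. Afterwards I only checked it by eye in the pictures, and it looked unmoved.
- **Bystanders:** The arm never went near the drill, the tape or the wrench. I did not measure their positions again at the end.

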